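# Turn a claw knuckle block a quarter turn in a toggle-operated slide-jaw fixture

## Task

The claw knuckle block clamped in the slide-jaw fixture has its drilled face up: swing the toggle handle fully back to release it, take the block out, turn it a quarter turn so that the slotted face, now against the fixed jaw, comes up with its slot still running along the jaws, and set it down flat on the bed, centred along the jaws - keep hold until it rests on the bed, do not drop it. Then swing the toggle handle over centre again, right to its stop, so that the block is clamped against the fixed jaw, and let go of everything. Leave the other parts and tools on the counter where they are.

Things in the scene. Friction and masses are not known exactly. Their poses are not given: they have to be found in the camera images.
- fixture: Slide-jaw fixture, fixed: dark steel base plate 12 mm thick (x -66 to 150, y +-45 mm) with a narrow bed, a fixed jaw, a slide jaw and a push-pull toggle with an upright handle. Origin: on the counter right below the centre of the clamped block; x points along the jaw travel, from the fixed jaw to the toggle, y along the jaws, z up.
- seat (a point): Middle of the block's place on top of the fixture's bed, 30 mm above the counter, axes as the fixture. The bed is only 36 mm wide (y +-18 mm), so the block overhangs it and the jaws by 8 mm at each end.
- fixed_jaw (a point): Middle of the top edge of the fixed jaw's face, 22 mm from the seat towards -x, 60 mm above the counter (30 mm above the bed). The fixed jaw is 36 mm wide and 18 mm thick, behind it a low gusset 15 mm farther.
- slide_jaw: Slide jaw with a sprung pressure pad (36 mm wide) on its face, driven only by the toggle, top 60 mm above the counter, 50 mm wide. Origin: its link pin, at fixture x = 52, z = 45 mm when clamped. Pad face 30 mm ahead of the origin when pressed on the block, 32.5 mm when free. Fully open it stands 20 mm back: 62 mm between the jaws. Locked on the 44 mm block the pad presses with about 30 N.
- toggle (a joint): Swing of the toggle handle, rad: 0 = locked, on its stop just past centre (dead centre 0.09); 1.2 = fully back, jaw open. Growing values swing the handle away from the fixed jaw and down. At 0 it stands upright, leaning 0.2 towards the fixed jaw; at 1.2 it leans 1.0 the other way. About 1 N at the grip swings it, 3 N takes it past centre with the block in. It stays locked; back, it stays or sinks.
- toggle_pivot (a point): The toggle handle's pivot, on the fixture at x = 112 mm, 45 mm above the counter; its axis lies along the fixture's y. Two cheek plates stand beside it (y +-17 mm, x +-16 mm, up to 54 mm above the counter).
- toggle_grip (a point): Point to hold on the toggle handle, on the middle line of its black round grip (20 mm across), 80 mm from the pivot; the grip reaches from 44 to 102 mm from the pivot. The handle can turn between fingers that close on it along the fixture's y.
- block: Claw knuckle block, bare milled aluminium, 0.2 to 0.35 kg, 44 x 52 x 44 mm (own x, y, z), origin at its centre. At the start its axes lie along the fixture's, drilled face (+z, two small holes) up, slotted face (-x) against the fixed jaw; the 44 x 44 mm ends at y = +-26 mm are free to grip. A half turn about the line midway between its +z and -x brings the slot up. Seated: centre 52 mm high.
- slot_face (a point): Centre of the block's slotted face, in the plane of the face, 22 mm from the block's centre along its -x. The slot, 16 mm wide and 10 mm deep, runs the whole length of the face along the block's y and shows at both ends. Slot up and seated, this point is 74 mm above the counter.
There are look-alikes about, which are no part of the job. What is shaped like the block but brown is not meant.

How it is judged:
On the way, in this order (a step that is already met when the one before it is completed fails the run):
1. the toggle handle is swung back (beyond 0.8 rad), releasing the block (value of joint toggle above 0.8 rad), for 0.1 s.
2. the block is lifted out, its centre at least 30 mm higher than when seated (z of block in the frame of fixture above 0.082 m), for 0.1 s.
3. the block, slotted face up, is set down on the bed between the jaws (within 3 mm of seated height) while still held by the fingers (z of block in the frame of fixture between 0.049 and 0.055 m and x of block in the frame of fixture between -0.006 and 0.024 m and y of block in the frame of fixture between -0.01 and 0.01 m and z of slot_face in the frame of fixture above 0.07 m and contact force between block and the fingers above 1 N), for 0.1 s.
At the end, for the whole second after the job is handed in: Block on the bed (within 2 mm of seated height), against the fixed jaw (3 mm) and within 10 mm of the middle of the jaws, slotted face up, slot along the jaws (0.05 rad), pressed by the slide jaw with over 10 N, toggle locked (below 0.05 rad), all at rest and let go (z of block in the frame of fixture between 0.05 and 0.054 m and x of block in the frame of fixture between -0.003 and 0.003 m and y of block in the frame of fixture between -0.01 and 0.01 m and z of slot_face in the frame of fixture above 0.0725 m and angle between the y axis of block and the y axis of fixture, either way round below 0.05 rad and value of joint toggle below 0.05 rad and contact force between slide_jaw and block above 10 N and linear speed of block below 0.01 m/s); the robot touches nothing.
It fails at once if a bystander (sleeve, shackle pin, gauge block, spanner, claw finger, grease tin or screwdriver) is disturbed: moved over 25 mm (distance of any of sleeve, shackle_pin, gauge_block, spanner, claw_finger, grease_tin, driver from where it was at the start of the episode above 0.025 m).
It also fails if it takes over 61 s, if anything falls off the work surface, if the arm or the gripper's body presses on something with over 40 N, if the wrist force passes 120 N, or if a joint passes its speed limit or range.

## Robot

A 6-joint arm with a two-finger parallel gripper is mounted at the origin on the work surface. World frame = base frame: x ahead of the robot, y to its left, z up, the work surface at z = 0. Lengths are in m, angles in rad, forces in N, time in s.
With the tool pointing down it reaches from about 0.375 to 0.75 m from the base axis. Payload 9 kg.
Tool frame: the origin (TCP) lies on the mounting face of the last link; the fingertips stand 173 mm ahead of it and the grasp point (between the pads) lies 155 mm ahead of it; z points along the fingers, y is the direction in which the jaws open and shut (so a half turn about z gives the same grasp; the last joint's range is limited). The gripper opens to 85 mm and grips with 20 to 120 N. Pads are 22 mm wide; open, the fingers measure 114 mm over their backs; the gripper's body (76 mm by 85 mm) begins 54 mm behind the grasp point. The pads swing forward as they close: fully open they stand 13 mm farther back than shut.
Start: joints at [-1.348, 0.104, 0.097, 1.564, 0, 1.353], TCP at [0.256, -0.543, 0.405] pointing down, gripper open.
Joint ranges: [-2.99, 2.99], [-0.84, 1.86], [-1.1, 1.16], [-1.84, 2.11], [-1.51, 1.56], [-3.14, 3.14]. Speed limits (rad/s): [2.22, 2.22, 2.57, 3.14, 3.14, 3.14].

## Interface

Orientations are given as a unit quaternion [w, x, y, z].
In Python, from bench import robot gives the robot as it stands.
- The arm moves only by the tool step_arm, never from a script. Its argument "steps" is a list of rows, each a list of 7 numbers: the shift along the tool's x, y, z in cm, then the turn, a rotation vector about the tool's x, y, z in degrees, then the closure, from 0 (fully open) to 1 (shut). A call has 1 to 8 rows; each row shifts and turns the commanded pose from where the row before left it, along the tool's axes as they then stand; what a row does not reach is not made up. A row lasts 1/12 s, in which the tool goes at most 41.7 mm and 7.16 degrees, less where a joint would pass 70% of its speed; a pose out of reach is approached as far as the arm can. A call with a gripper value outside its range is refused whole. The fingers move at their own pace and stop on an object; the grip force is fixed at half the most. Time passes only in rows, so rows that do not move let the fingers close. It gives the time, the measured TCP pose, the force and the opening at its end, in the units of the state.
- robot.state(): the state, without advancing time (a new reading comes with each control period).
- robot.capture(name): name is "scene" or "side" or "wrist"; returns a dict with "color" (480x640x3 uint8, red, green, blue), "mtx" (3x3 intrinsics, pixels), "R" (3x3) and "t" (3): a world point X has camera coordinates R X + t; the wrist camera has in their place "T_tool_cam" (4x4, takes a point from camera to tool coordinates, whose origin is the TCP and whose axes are the flange's). Camera axes: x right, y down, z forward; pixel columns grow to the right and rows downward; lengths in m; the calibration is good to about 2 mm. A picture is of the moment at which its call begins: read the wrist's pose just before it. There is no depth.
- robot.sign_off(): hands the job in, once; it reports no verdict.
The state is a dict: "time": time; "q": joint angles; "joint_vel": joint speeds; "effort": joint torques, N m; "tcp_pos": TCP position; "tool_rot": TCP orientation; "force": force on the tool from outside, world axes, zero at the start; "torque": the same for the moment, N m; "opening": finger opening in m.
Only numpy, scipy, OpenCV 4.12 (cv2) and the standard library are available. Lean on these libraries where they do the work, as an engineer would, in place of code of your own. Each camera call takes 0.05 s, during which the arm holds its last target. There are 200 camera calls.

## Working session

There is one attempt and no reset: what is moved stays moved. The work goes in short steps, Python scripts to look and compute and a tool call to move; the robot and the scene stay as the last step left them, time stands still between calls to the robot, and variables do not carry over. Pictures are saved under pics/ and viewed, about 8 in all and at most 12, crops included, and the job is handed in when it is done.

Besides the shell and the picture viewer there is one more tool, called after "Request:" by a JSON object that holds its "api" and its "payload". step_arm: Moves the arm, as the interface text tells. Its arguments: {"type":"object","properties":{"steps":{"type":"array","items":{"type":"array","items":{"type":"number"}}}},"required":["steps"]}

```bash
ls; mkdir -p pics; python3 - <<'E'
from bench import robot
import cv2,numpy as np,pickle
print(robot.state())
d={n:robot.capture(n) for n in("scene","side","wrist")}
pickle.dump(d,open("cap0.pkl","wb"))
for n in d:
    cv2.imwrite(f"pics/{n}0.png",d[n]["color"][:,:,::-1]); print(n,{k:np.round(v,4).tolist() for k,v in d[n].items() if k!="color"})
E
```

```text
pics
{'time': 0.0, 'q': array([-1.34770191e+00,  1.04669031e-01,  9.64532142e-02,  1.56385268e+00,
       -9.74506435e-06,  1.35308909e+00]), 'joint_vel': array([-0.00111747,  0.00059645,  0.00050149, -0.00236106, -0.00170015,
       -0.00012455]), 'effort': array([ 3.69869792e-05, -5.56931949e+01,  5.03647470e+01,  1.70700392e-02,
       -3.39717853e-04,  2.24812749e-05]), 'tcp_pos': array([ 0.25597931, -0.54254294,  0.40393105]), 'tool_rot': array([-6.36071908e-04,  9.75809701e-01,  2.18620730e-01, -6.58587031e-06]), 'force': array([1.37986385, 0.06536774, 0.28289641]), 'torque': array([-0.02463612,  0.01282401,  0.02010557]), 'opening': 0.08518323404839462}
scene {'mtx': [[580.5698, 0.0, 327.4757], [0.0, 580.5698, 232.6458], [0.0, 0.0, 1.0]], 'R': [[-0.6129, 0.79, 0.0176], [0.5621, 0.4515, -0.693], [-0.5554, -0.4148, -0.7207]], 't': [0.2437, -0.2758, 1.228]}
side {'mtx': [[623.3619, 0.0, 324.525], [0.0, 623.3619, 229.2077], [0.0, 0.0, 1.0]], 'R': [[-0.943, -0.3325, -0.0171], [-0.2222, 0.6668, -0.7113], [0.2479, -0.667, -0.7027]], 't': [0.5787, 0.1262, 0.7349]}
wrist {'mtx': [[412.7595, 0.0, 321.8362], [0.0, 412.7595, 238.5477], [0.0, 0.0, 1.0]], 'T_tool_cam': [[-0.0004, -0.9444, -0.3288, 0.0856], [1.0, -0.0003, -0.0004, -0.0003], [0.0003, -0.3288, 0.9444, 0.0305], [0.0, 0.0, 0.0, 1.0]]}
```

View pics/scene0.png

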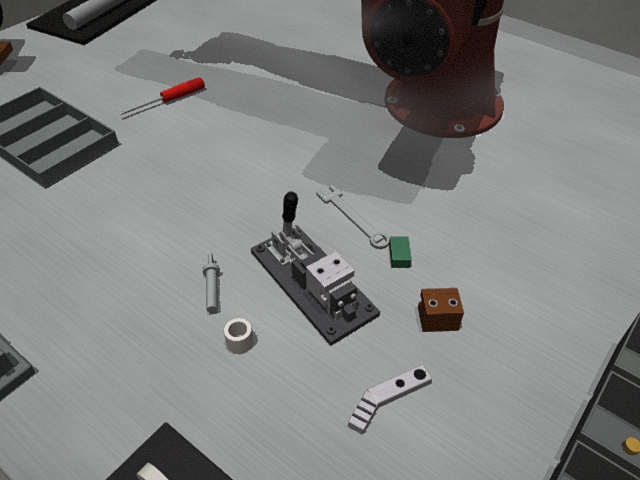

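View pics/side0.png

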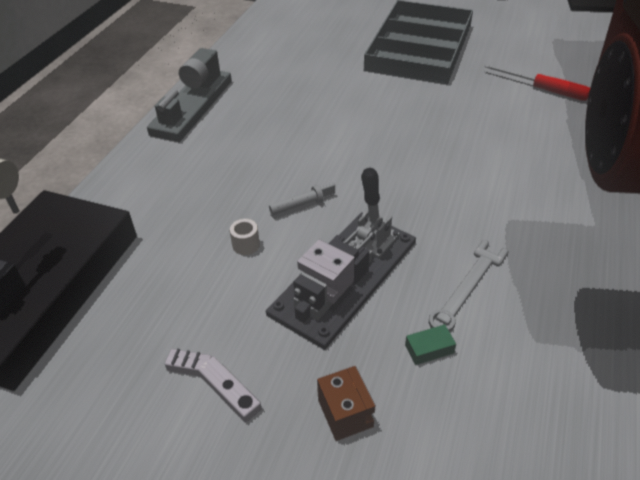

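Both views show the aluminium block clamped in the fixture at scene (331,274) / side (327,259). Candidates: the bare block there, the brown block at scene (441,308) / side (346,400), and the green gauge block at scene (400,251). I choose the bare aluminium one with two holes between the jaws. Next is a close crop to check it and to pick plate corners.

```bash
python3 - <<'E'
import cv2,numpy as np,pickle
d=pickle.load(open("cap0.pkl","rb"))
a=d["scene"]["color"][180:350,240:390,::-1]; b=d["side"]["color"][160:350,260:425,::-1]
f=lambda i:cv2.resize(i,(400,int(i.shape[0]*400/i.shape[1])),interpolation=cv2.INTER_CUBIC)
a,b=f(a),f(b);h=max(a.shape[0],b.shape[0]);o=np.zeros((h,800,3),np.uint8);o[:a.shape[0],:400]=a;o[:b.shape[0],400:]=b
o=cv2.convertScaleAbs(o,alpha=1.5,beta=10)
cv2.imwrite("pics/crop1.png",o);print(a.shape,b.shape)
E
```

```text
(453, 400, 3) (460, 400, 3)
```

View pics/crop1.png

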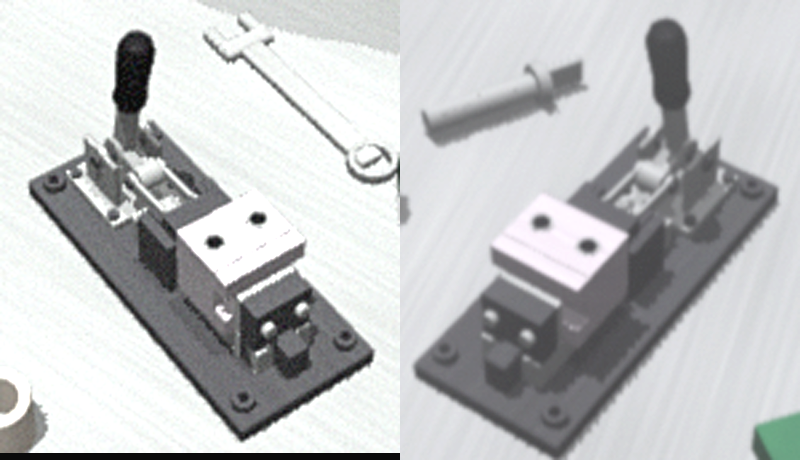

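```bash
cat >fit.py <<'E'
import cv2,numpy as np,pickle
from scipy.optimize import least_squares
d=pickle.load(open("cap0.pkl","rb"))
S=150/400;D=165/400
sc=[(30,183,150,45,12),(241,429,-66,45,12),(374,347,-66,-45,12),(177,232,22,26,74),(240,285,-22,26,74),(305,242,-22,-26,74),(243,195,22,-26,74)]
sd=[(15,368,-66,45,12),(158,450,-66,-45,12),(378,188,150,-45,12),(93,248,-22,26,74),(178,290,-22,-26,74),(229,236,22,-26,74),(141,195,22,26,74)]
obs=[("scene",240+u*S,180+v*S,x,y,z) for u,v,x,y,z in sc]+[("side",260+u*D,160+v*D,x,y,z) for u,v,x,y,z in sd]
def proj(n,X):
    p=d[n]["mtx"]@(d[n]["R"]@X+d[n]["t"]);return p[:2]/p[2]
def W(p,x,y,z):
    c,s=np.cos(p[2]),np.sin(p[2]);return np.array([p[0]+c*x-s*y,p[1]+s*x+c*y,z])
def res(p,o=obs): return np.concatenate([proj(n,W(p,x/1e3,y/1e3,z/1e3))-[u,v] for n,u,v,x,y,z in o])
if __name__=="__main__":
    # initial guess: ray of block top centre
    c=d["scene"];r=c["R"].T@np.linalg.inv(c["mtx"])@[331,274,1];o=-c["R"].T@c["t"];g=o+r*(0.06-o[2])/r[2]
    for o in(obs,[o for o in obs if o[0]=="scene"],[o for o in obs if o[0]=="side"]):
        s=min((least_squares(lambda p:res(p,o),[g[0],g[1],a],loss="soft_l1") for a in np.arange(-3,3.2,1)),key=lambda s:s.cost)
        print(np.round(s.x,4),np.degrees(s.x[2]),s.cost)
        print(np.round(res(s.x,o).reshape(-1,2),1).tolist())
E
python3 fit.py
```

```text
[0.5644 0.1316 4.4406] 254.4301167343095 17.675337257106513
[[-2.3, -1.0], [0.9, 1.3], [1.1, 0.7], [-1.2, -0.1], [-6.0, 0.2], [-0.2, -0.9], [3.9, -2.4], [-1.0, 0.1], [0.6, 1.2], [0.9, -0.8], [-1.5, -0.4], [-0.1, 1.2], [-0.0, 0.0], [0.4, -0.7]]
[0.5644 0.1321 4.435 ] 254.10615688147254 14.114908032153732
[[-1.7, -1.2], [0.8, 1.4], [1.3, 1.1], [-0.9, -0.1], [-5.9, 0.3], [0.1, -0.7], [4.3, -2.3]]
[ 0.5645  0.1314 -1.841 ] -105.48343338564398 3.366041283164085
[[-0.9, 0.0], [0.8, 1.0], [0.8, -1.0], [-1.4, -0.5], [0.0, 1.0], [-0.0, -0.2], [0.4, -0.8]]
```

```bash
cat >h.py <<'E'
import numpy as np,json
from scipy.spatial.transform import Rotation as R
from bench import robot
P=np.array([0.5644,0.1316,np.radians(-105.55)])
try: P=np.load("P.npy")
except OSError: pass
RF=R.from_euler("z",P[2]); OF=np.array([P[0],P[1],0])
def pose():
    s=robot.state();q=s["tool_rot"];return s,np.array(s["tcp_pos"]),R.from_quat(np.r_[q[1:],q[0]])
def tgt(tilt):  # tool z down, tool x=-fx, y=fy, then turned tilt deg about fixture y
    return RF*R.from_euler("y",tilt,degrees=True)*R.from_matrix(np.diag([-1,1,-1.]))
def plan(gp=None,tilt=0):
    """gp: wanted grasp point, fixture mm"""
    s,p,r=pose();g=RF.inv().apply(p+r.apply([0,0,.155])-OF)*1e3
    print("t",round(s["time"],2),"grasp(fix mm)",g.round(1),"open",round(s["opening"],4),"F",np.round(s["force"],1),"q",np.round(s["q"],2))
    rt=tgt(tilt);print("turn needed deg(tool)",np.degrees((r.inv()*rt).as_rotvec()).round(2))
    if gp is not None:
        pt=OF+RF.apply(np.array(gp)/1e3)-rt.apply([0,0,.155])
        print("TCP shift cm: now axes",(r.inv().apply(pt-p)*100).round(2),"after turn",(rt.inv().apply(pt-p)*100).round(2))
E
python3 -c "
from h import *
plan([96,0,220],0)"
```

```text
t 0.15 grasp(fix mm) [ 732.  -116.5  249.1] open 0.0852 F [ 0.4  0.1 -1.1] q [-1.35  0.1   0.1   1.56 -0.    1.35]
turn needed deg(tool) [-5.000e-02 -4.000e-02 -4.919e+01]
TCP shift cm: now axes [ 50.38 -40.54   2.96] after turn [63.62 11.64  2.91]
```

Request:
{"api": "step_arm", "payload": {"steps": [[0,0,0,0,0,-7,0],[0,0,0,0,0,-7,0],[0,0,0,0,0,-7,0],[0,0,0,0,0,-7,0],[0,0,0,0,0,-7,0],[0,0,0,0,0,-7,0],[0,0,0,0,0,-7,0]]}}

```text
time: 0.73
tcp_pos: [0.256, -0.5426, 0.4044]
tool_rot: [-0.0, 0.795, 0.606, 0.0]
force: [0.1, 0.4, -1.0]
opening: 0.0855
```

```bash
python3 -c "
from h import *
plan([96,0,220],0)"
```

```text
t 0.73 grasp(fix mm) [ 732.1 -116.4  249.4] open 0.0855 F [ 0.1  0.4 -1. ] q [-1.35  0.1   0.1   1.56  0.    0.49]
turn needed deg(tool) [-0.01 -0.03  0.15]
TCP shift cm: now axes [63.59 11.81  2.96] after turn [63.62 11.64  2.94]
```

Request:
{"api": "step_arm", "payload": {"steps": [[3.9,0.72,0,0,0,0,0],[3.9,0.72,0,0,0,0,0],[3.9,0.72,0,0,0,0,0],[3.9,0.72,0,0,0,0,0],[3.9,0.72,0,0,0,0,0],[3.9,0.72,0,0,0,0,0],[3.9,0.72,0,0,0,0,0],[3.9,0.72,0,0,0,0,0]]}}

```text
time: 1.4
tcp_pos: [0.3964, -0.2561, 0.4046]
tool_rot: [0.0, 0.797, 0.603, 0.0]
force: [1.1, -0.4, -0.3]
opening: 0.0853
```

Request:
{"api": "step_arm", "payload": {"steps": [[3.9,0.72,0,0,0,0,0],[3.9,0.72,0,0,0,0,0],[3.9,0.72,0,0,0,0,0],[3.9,0.72,0,0,0,0,0],[3.9,0.72,0,0,0,0,0],[3.9,0.72,0,0,0,0,0],[2,0.4,0,0,0,0,0],[0,0,0,0,0,0,0]]}}

```text
time: 2.07
tcp_pos: [0.5114, -0.0229, 0.4043]
tool_rot: [-0.0, 0.796, 0.605, 0.0]
force: [-0.1, -0.5, 0.0]
opening: 0.0854
```

```bash
python3 - <<'E'
from h import *
import cv2,pickle
plan([96,0,123.4],0)
s,p,r=pose();c=robot.capture("wrist");pickle.dump((p,r.as_matrix(),c),open("w1.pkl","wb"))
cv2.imwrite("pics/w1.png",cv2.convertScaleAbs(c["color"][:,:,::-1],alpha=1.4))
E
```

```text
t 2.07 grasp(fix mm) [162.9  -9.7 249.3] open 0.0854 F [-0.1 -0.5  0. ] q [-0.3  -0.16 -0.17  1.57  0.    1.54]
turn needed deg(tool) [-0.03 -0.05  0.05]
TCP shift cm: now axes [ 6.69  0.98 12.59] after turn [ 6.7   0.97 12.59]
```

View pics/w1.png

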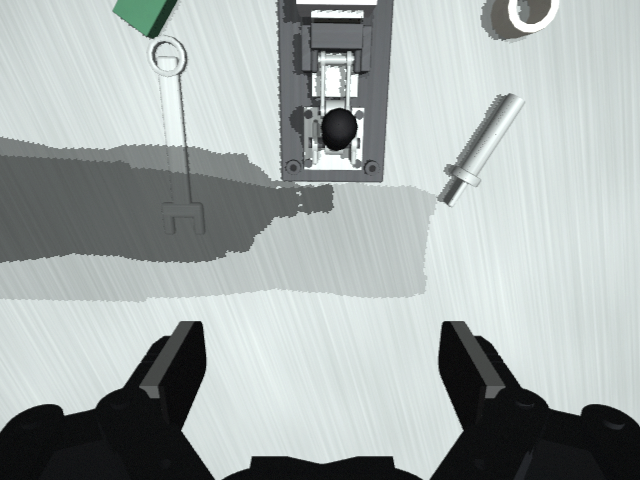

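The wrist view shows the handle knob at (340,129), and the plate end corners at (280,182) and (383,182). The side edges run to the image top at about (278,0) and (393,0). I'll cast these onto z = 12 mm to check the fit.

```bash
cat >>h.py <<'E'
def cast(w,uv,z):
    p,r,c=w;k=np.linalg.inv(c["mtx"])@[*uv,1];T=c["T_tool_cam"]
    o=p+r@T[:3,3];v=r@T[:3,:3]@k;return RF.inv().apply(o+v*(z-o[2])/v[2]-OF)*1e3
E
python3 - <<'E'
from h import *
import pickle
w=pickle.load(open("w1.pkl","rb"))
for uv,z in [((280,182),.012),((383,182),.012),((278,0),.012),((393,0),.012),((340,129),.14)]: print(uv,cast(w,uv,z).round(1))
E
```

```text
(280, 182) [149.9 -46.7  12. ]
(383, 182) [149.9  44.6  12. ]
(278, 0) [  7.8 -43.6  12. ]
(393, 0) [ 7.7 45.3 12. ]
(340, 129) [ 94.9   0.4 140. ]
```

Request:
{"api": "step_arm", "payload": {"steps": [[3.4,0.5,0,0,0,0,0],[3.3,0.45,0,0,0,0,0],[0,0,3.5,0,0,0,0.3],[0,0,3.5,0,0,0,0.3],[0,0,3.5,0,0,0,0.3],[0,0,2.1,0,0,0,0.3],[0,0,0,0,0,0,0.3],[0,0,0,0,0,0,0.3]]}}

```text
time: 2.78
tcp_pos: [0.5372, 0.0348, 0.2782]
tool_rot: [-0.001, 0.798, 0.603, -0.001]
force: [-0.6, 0.2, 1.9]
opening: 0.0597
```

Request:
{"api": "step_arm", "payload": {"steps": [[0,0,0,0,0,0,1],[0,0,0,0,0,0,1],[0,0,0,0,0,0,1],[0,0,0,0,0,0,1],[0,0,0,0,0,0,1],[0,0,0,0,0,0,1]]}}

```text
time: 3.28
tcp_pos: [0.5375, 0.0357, 0.2809]
tool_rot: [0.0, 0.797, 0.604, -0.0]
force: [-9.6, -0.1, 13.2]
opening: 0.0188
```

```bash
python3 - <<'E'
from h import *
plan([96,0,123.4],0)
for th in np.arange(0,1.31,.1):
    f=th-.2;print(round(th,1),np.round([112+80*np.sin(f),45+80*np.cos(f)],1))
E
```

```text
t 3.28 grasp(fix mm) [ 99.7  -0.2 125.9] open 0.0188 F [-9.6 -0.1 13.2] q [-0.18 -0.07 -0.3   1.34 -0.    1.67]
turn needed deg(tool) [ 0.01  0.02 -0.18]
TCP shift cm: now axes [0.36 0.02 0.25] after turn [0.36 0.02 0.25]
0.0 [ 96.1 123.4]
0.1 [104.  124.6]
0.2 [112. 125.]
0.3 [120.  124.6]
0.4 [127.9 123.4]
0.5 [135.6 121.4]
0.6 [143.2 118.7]
0.7 [150.4 115.2]
0.8 [157.2 111. ]
0.9 [163.5 106.2]
1.0 [169.4 100.7]
1.1 [174.7  94.7]
1.2 [179.3  88.2]
1.3 [183.3  81.3]
```

Request:
{"api": "step_arm", "payload": {"steps": [[-0.4,0,-0.05,0,0,0,1],[-0.8,0,-0.04,0,0,0,1],[-0.8,0,0.04,0,0,0,1],[-0.8,0,0.12,0,0,0,1],[-0.77,0,0.2,0,0,0,1],[-0.76,0,0.27,0,0,0,1],[-0.72,0,0.35,0,0,0,1],[0,0,0,0,0,0,1]]}}

```text
time: 3.95
tcp_pos: [0.5234, -0.0141, 0.2729]
tool_rot: [0.001, 0.798, 0.603, -0.001]
force: [-18.4, -2.3, 23.9]
opening: 0.0188
```

```bash
python3 -c "
from h import *
plan([150.4,0,115.2],0)"
```

```text
t 3.95 grasp(fix mm) [151.7  -0.4 117.9] open 0.0188 F [-18.4  -2.3  23.9] q [-0.28 -0.11 -0.36  1.33 -0.    1.57]
turn needed deg(tool) [ 0.01  0.13 -0.24]
TCP shift cm: now axes [0.1  0.05 0.27] after turn [0.1  0.05 0.27]
```

Request:
{"api": "step_arm", "payload": {"steps": [[-0.68,-0.05,0.27,0,0,0,1],[-0.63,-0.05,0.38,0,0,0,1],[-0.59,0,0.55,0,0,0,1],[-0.53,0,0.6,0,0,0,1],[-0.46,0,0.65,0,0,0,1],[0,0,0,0,0,0,1]]}}

```text
time: 4.45
tcp_pos: [0.5148, -0.0432, 0.2477]
tool_rot: [0.002, 0.798, 0.603, -0.003]
force: [-17.6, -15.1, 19.4]
opening: 0.0185
```

```bash
python3 -c "
from h import *
plan([179.3,0,88.2],0)"
```

```text
t 4.45 grasp(fix mm) [182.8  -0.8  92.7] open 0.0185 F [-17.6 -15.1  19.4] q [-0.34 -0.12 -0.41  1.28 -0.01  1.51]
turn needed deg(tool) [ 0.04  0.42 -0.34]
TCP shift cm: now axes [0.24 0.09 0.44] after turn [0.24 0.09 0.45]
```

Request:
{"api": "step_arm", "payload": {"steps": [[0,0,0,0,0,0,0.2],[0,0,0,0,0,0,0.1],[0,0,0,0,0,0,0],[0,0,-4,0,0,0,0],[0,0,-4,0,0,0,0],[0,0,-4,0,0,0,0],[1,0,-2,0,0,0,0],[3,0,0,0,0,0,0]]}}

```text
time: 5.12
tcp_pos: [0.5271, -0.0037, 0.3915]
tool_rot: [0.004, 0.798, 0.602, 0.002]
force: [0.5, -0.9, 0.1]
opening: 0.0856
```

Request:
{"api": "step_arm", "payload": {"steps": [[3.9,0,0,0,0,0,0],[3.9,0,0,0,0,0,0],[3.9,0,0,0,0,0,0],[0,0,0,0,0,0,0]]}}

```text
time: 5.45
tcp_pos: [0.5584, 0.1161, 0.3852]
tool_rot: [-0.001, 0.796, 0.606, 0.001]
force: [0.8, 0.3, 0.4]
opening: 0.0851
```

```bash
python3 - <<'E'
from h import *
import cv2,pickle
plan([0,0,150],0)
s,p,r=pose();c=robot.capture("wrist");pickle.dump((p,r.as_matrix(),c),open("w2.pkl","wb"))
cv2.imwrite("pics/w2.png",cv2.convertScaleAbs(c["color"][:,:,::-1],alpha=1.2))
E
```

```text
t 5.45 grasp(fix mm) [ 16.2  -1.6 230.2] open 0.0851 F [0.8 0.3 0.4] q [-0.02  0.01 -0.04  1.52  0.    1.82]
turn needed deg(tool) [ 0.01 -0.12  0.11]
TCP shift cm: now axes [1.64 0.17 8.02] after turn [1.65 0.16 8.02]
```

View pics/w2.png

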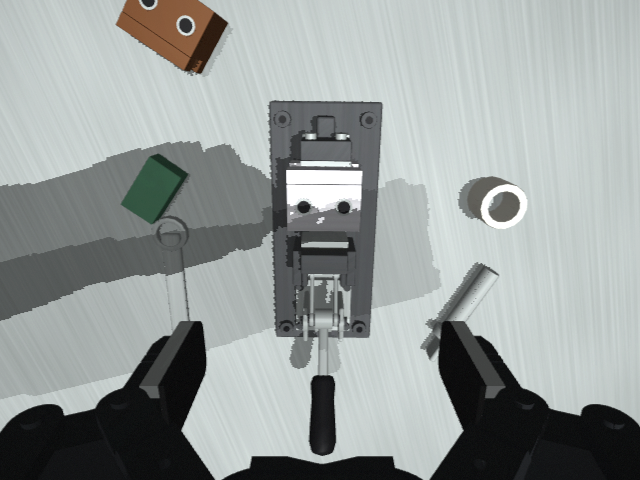

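The slide jaw is now open and the handle lies back, with its grip at (322,415). Plate corners are (269,102), (382,102), (275,337) and (370,337). Block top spans columns 286–362, holes at (303,207) and (344,207).

```bash
python3 - <<'E'
from h import *
import pickle
w=pickle.load(open("w2.pkl","rb"))
for uv,z in [((269,102),.012),((382,102),.012),((275,337),.012),((370,337),.012),((286,231),.074),((361,231),.074),((286,170),.074),((363,170),.074),((303,207),.074),((344,207),.074)]: print(uv,cast(w,uv,z).round(1))
E
```

```text
(269, 102) [-64.5 -43.1  12. ]
(382, 102) [-64.7  46.   12. ]
(275, 337) [149.2 -46.   12. ]
(370, 337) [149.1  45.   12. ]
(286, 231) [ 22.3 -26.9  74. ]
(361, 231) [22.2 26.7 74. ]
(286, 170) [-21.4 -25.8  74. ]
(363, 170) [-21.5  26.7  74. ]
(303, 207) [  4.5 -14.5  74. ]
(344, 207) [ 4.5 14.2 74. ]
```

```bash
sed -i 's/np.diag(\[-1,1,-1.\])/np.diag([1,-1,-1.])/' h.py; python3 - <<'E'
import h,numpy as np
d=h.RF.apply([.0004,.0005,0]);np.save("P.npy",[h.P[0]+d[0],h.P[1]+d[1],np.radians(-106.0)])
E
```

Request:
{"api": "step_arm", "payload": {"steps": [[0,0,0,0,0,-7,0],[0,0,0,0,0,-7,0],[0,0,0,0,0,-7,0],[0,0,0,0,0,-7,0],[0,0,0,0,0,-7,0],[0,0,0,0,0,-7,0],[0,0,0,0,0,-7,0],[0,0,0,0,0,-7,0]]}}

```text
time: 6.17
tcp_pos: [0.5578, 0.1097, 0.3854]
tool_rot: [0.0, 0.418, 0.908, -0.0]
force: [0.0, -1.0, 0.4]
opening: 0.0854
```

Request:
{"api": "step_arm", "payload": {"steps": [[0,0,0,0,0,-7,0],[0,0,0,0,0,-7,0],[0,0,0,0,0,-7,0],[0,0,0,0,0,-7,0],[0,0,0,0,0,-7,0],[0,0,0,0,0,-7,0],[0,0,0,0,0,-7,0],[0,0,0,0,0,-7,0]]}}

```text
time: 6.83
tcp_pos: [0.5578, 0.1097, 0.3854]
tool_rot: [0.0, -0.057, 0.998, -0.0]
force: [0.4, -0.0, -0.2]
opening: 0.0858
```

Request:
{"api": "step_arm", "payload": {"steps": [[0,0,0,0,0,-7,0],[0,0,0,0,0,-7,0],[0,0,0,0,0,-7,0],[0,0,0,0,0,-7,0],[0,0,0,0,0,-7,0],[0,0,0,0,0,-7,0],[0,0,0,0,0,-7,0],[0,0,0,0,0,-7,0]]}}

```text
time: 7.5
tcp_pos: [0.5578, 0.1097, 0.3854]
tool_rot: [0.0, -0.519, 0.855, -0.0]
force: [0.6, 0.5, -1.3]
opening: 0.0853
```

```bash
python3 - <<'E'
from h import *
plan([0,0,150],0);plan([0,0,150],-60)
E
```

```text
t 7.5 grasp(fix mm) [ 22.5  -0.8 230.4] open 0.0853 F [ 0.6  0.5 -1.3] q [-0.04  0.   -0.04  1.53 -0.   -1.13]
turn needed deg(tool) [-1.000e-02 -1.000e-02 -1.144e+01]
TCP shift cm: now axes [-2.22  0.37  8.04] after turn [-2.25 -0.08  8.04]
t 7.5 grasp(fix mm) [ 22.5  -0.8 230.4] open 0.0853 F [ 0.6  0.5 -1.3] q [-0.04  0.   -0.04  1.53 -0.   -1.13]
turn needed deg(tool) [  5.97  59.78 -10.38]
TCP shift cm: now axes [-15.38   3.03  15.79] after turn [-21.51  -0.08  -5.68]
```

Request:
{"api": "step_arm", "payload": {"steps": [[0,0,0,0,0,-5.7,0],[0,0,0,0,0,-5.7,0],[-3,0,0,0,6.7,0,0],[-3,0,0,0,6.7,0,0],[-3,0,0,0,6.7,0,0],[-3,0,0,0,6.7,0,0],[-3,0,0,0,6.6,0,0],[-2,0,0,0,6.6,0,0]]}}

```text
time: 8.17
tcp_pos: [0.6031, 0.2653, 0.3403]
tool_rot: [-0.273, -0.564, 0.752, -0.206]
force: [0.1, 0.1, 0.2]
opening: 0.0851
```

Request:
{"api": "step_arm", "payload": {"steps": [[0,0,0,0,6.7,0,0],[0,0,0,0,6.7,0,0],[0,0,0,0,6.6,0,0],[0,0,0,0,0,0,0]]}}

```text
time: 8.5
tcp_pos: [0.581, 0.2368, 0.3165]
tool_rot: [-0.382, -0.532, 0.692, -0.302]
force: [-1.2, -0.7, -2.2]
opening: 0.0856
```

```bash
python3 - <<'E'
from h import *
plan([0,0,150],-60)
E
```

```text
t 8.5 grasp(fix mm) [ 25.7  -9.2 235.1] open 0.0856 F [-1.2 -0.7 -2.2] q [ 0.33  0.74  0.56  2.11 -0.8  -0.67]
turn needed deg(tool) [-1.6   1.69  0.23]
TCP shift cm: now axes [-9.04 -1.33  2.32] after turn [-9.11 -1.35  2.02]
```

Request:
{"api": "step_arm", "payload": {"steps": [[-3,-0.45,0.7,0,0,0,0],[-3,-0.45,0.7,0,0,0,0],[-3,-0.45,0.7,0,0,0,0],[0,0,0,-1.6,1.7,0.2,0],[0,0,0,0,0,0,0]]}}

```text
time: 8.92
tcp_pos: [0.6056, 0.2637, 0.2334]
tool_rot: [-0.394, -0.52, 0.695, -0.3]
force: [-0.3, -0.1, -0.1]
opening: 0.0854
```

```bash
python3 - <<'E'
from h import *
plan([0,0,110],-60)
E
```

```text
t 8.92 grasp(fix mm) [ -5.3   2.9 154.5] open 0.0854 F [-0.3 -0.1 -0.1] q [ 0.35  0.97  0.72  2.11 -0.77 -0.6 ]
turn needed deg(tool) [-0.06  0.58 -0.42]
TCP shift cm: now axes [-3.71  0.3   2.72] after turn [-3.74  0.27  2.69]
```

```bash
python3 - <<'E'
from h import *
plan([0,0,100],-55)
E
```

```text
t 8.92 grasp(fix mm) [ -5.3   2.9 154.5] open 0.0854 F [-0.3 -0.1 -0.1] q [ 0.35  0.97  0.72  2.11 -0.77 -0.6 ]
turn needed deg(tool) [-0.08 -4.42 -0.41]
TCP shift cm: now axes [-3.22  0.3   3.28] after turn [-2.96  0.27  3.52]
```

Request:
{"api": "step_arm", "payload": {"steps": [[0,0,0,0,-4.4,-0.4,0],[-1,0.1,1.2,0,0,0,0],[-1,0.1,1.2,0,0,0,0],[-1,0.1,1.1,0,0,0,0],[0,0,0,0,0,0,0]]}}

```text
time: 9.33
tcp_pos: [0.599, 0.2529, 0.1909]
tool_rot: [-0.368, -0.535, 0.708, -0.279]
force: [-1.0, -1.1, -0.6]
opening: 0.0852
```

```bash
python3 - <<'E'
from h import *
plan([0,0,53],-55)
E
```

```text
t 9.33 grasp(fix mm) [  0.4  -0.3 101.9] open 0.0852 F [-1.  -1.1 -0.6] q [ 0.33  0.89  0.56  1.93 -0.74 -0.69]
turn needed deg(tool) [-0.16  0.04  0.04]
TCP shift cm: now axes [-4.03 -0.07  2.77] after turn [-4.03 -0.07  2.77]
```

Request:
{"api": "step_arm", "payload": {"steps": [[-1,0,0.7,0,0,0,0],[-1,0,0.7,0,0,0,0],[-1,0,0.7,0,0,0,0],[-1,0,0.7,0,0,0,0],[0,0,0,0,0,0,0]]}}

```text
time: 9.75
tcp_pos: [0.5986, 0.2538, 0.1393]
tool_rot: [-0.369, -0.535, 0.707, -0.279]
force: [-0.2, -0.5, -1.7]
opening: 0.0856
```

```bash
python3 - <<'E'
from h import *
import cv2
plan([0,0,53],-55)
c=robot.capture("scene")["color"][180:350,240:390,::-1];d=robot.capture("side")["color"][160:350,260:425,::-1]
cv2.imwrite("pics/g1.png",cv2.convertScaleAbs(np.hstack([cv2.resize(c,(400,440)),cv2.resize(d,(400,440))]),alpha=1.4))
E
```

```text
t 9.75 grasp(fix mm) [-0.2 -0.9 50.5] open 0.0856 F [-0.2 -0.5 -1.7] q [ 0.34  0.95  0.55  1.86 -0.74 -0.68]
turn needed deg(tool) [-0.15 -0.08  0.12]
TCP shift cm: now axes [ 0.23 -0.13 -0.13] after turn [ 0.23 -0.13 -0.13]
```

View pics/g1.png

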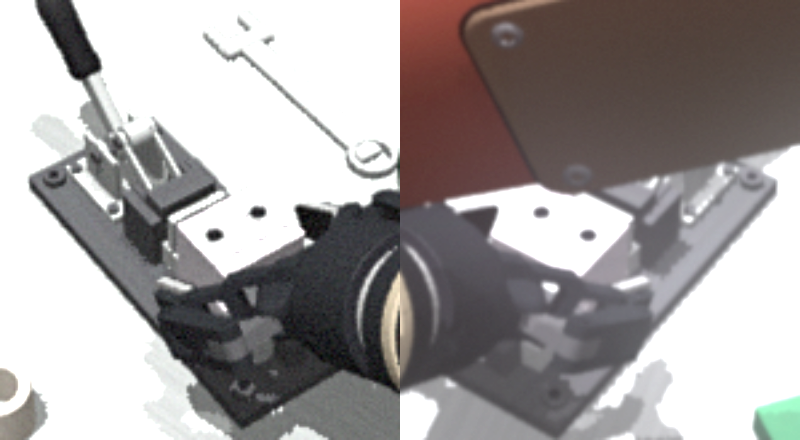

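The fingers straddle the block ends, with one pad tip at (180,285) in the left half and another at (625,285) in the right half. The gripper body is clear of the fixed jaw. I'll close and lift straight up.

Request:
{"api": "step_arm", "payload": {"steps": [[0,0,0,0,0,0,0.5],[0,0,0,0,0,0,1],[0,0,0,0,0,0,1],[0,0,0,0,0,0,1],[0,0,0,0,0,0,1],[0,0,0,0,0,0,1]]}}

```text
time: 10.35
tcp_pos: [0.5996, 0.2542, 0.1436]
tool_rot: [-0.367, -0.535, 0.708, -0.28]
force: [-0.1, 3.7, 5.8]
opening: 0.0516
```

```bash
python3 - <<'E'
from h import *
plan([5,0,110],-55)
E
```

```text
t 10.35 grasp(fix mm) [-1.1  0.4 54.6] open 0.0516 F [-0.1  3.7  5.8] q [ 0.34  0.94  0.55  1.86 -0.74 -0.68]
turn needed deg(tool) [-0.31  0.04 -0.05]
TCP shift cm: now axes [ 4.87 -0.07 -2.68] after turn [ 4.87 -0.05 -2.68]
```

Request:
{"api": "step_arm", "payload": {"steps": [[0.8,0,-0.2,0,0,0,1],[1.3,0,-0.8,0,0,0,1],[1.4,0,-0.9,0,0,0,1],[1.4,0,-0.8,0,0,0,1],[0,0,0,0,0,0,1]]}}

```text
time: 10.77
tcp_pos: [0.5987, 0.2483, 0.2038]
tool_rot: [-0.365, -0.534, 0.709, -0.281]
force: [0.8, -0.5, -2.1]
opening: 0.0517
```

```bash
python3 - <<'E'
from h import *
plan([5,0,115],-55);plan([5,0,115],35)
E
```

```text
t 10.77 grasp(fix mm) [  4.7   1.5 114.5] open 0.0517 F [ 0.8 -0.5 -2.1] q [ 0.33  0.86  0.54  1.93 -0.74 -0.69]
turn needed deg(tool) [-0.43  0.18 -0.25]
TCP shift cm: now axes [ 0.01  0.03 -0.  ] after turn [ 0.01  0.03 -0.  ]
t 10.77 grasp(fix mm) [  4.7   1.5 114.5] open 0.0517 F [ 0.8 -0.5 -2.1] q [ 0.33  0.86  0.54  1.93 -0.74 -0.69]
turn needed deg(tool) [ -0.53 -89.82   0.14]
TCP shift cm: now axes [15.56  0.08 15.45] after turn [ 15.5    0.03 -15.51]
```

Request:
{"api": "step_arm", "payload": {"steps": [[1.73,0,0.1,0,-6.4,0,1],[1.73,0,0.1,0,-6.4,0,1],[1.73,0,0.1,0,-6.4,0,1],[1.73,0,0.1,0,-6.4,0,1],[1.73,0,0.1,0,-6.4,0,1],[1.73,0,0.1,0,-6.4,0,1],[1.73,0,0.1,0,-6.4,0,1]]}}

```text
time: 11.35
tcp_pos: [0.57, 0.1518, 0.2635]
tool_rot: [-0.067, -0.601, 0.794, -0.054]
force: [-0.1, -0.4, -3.8]
opening: 0.0514
```

Request:
{"api": "step_arm", "payload": {"steps": [[1.73,0,0.1,0,-6.4,0,1],[1.73,0,0.1,0,-6.4,0,1],[1.73,0,0.1,0,-6.4,0,1],[1.73,0,0.1,0,-6.4,0,1],[1.73,0,0.1,0,-6.4,0,1],[1.73,0,0.1,0,-6.4,0,1],[1.73,0,0.1,0,-6.4,0,1],[0,0,0,0,0,0,1]]}}

```text
time: 12.02
tcp_pos: [0.5375, 0.0387, 0.2346]
tool_rot: [0.239, -0.574, 0.762, 0.18]
force: [0.1, -0.7, -3.0]
opening: 0.0513
```

```bash
python3 - <<'E'
from h import *
plan([8,0,85],35)
import cv2,pickle
a={n:robot.capture(n) for n in("scene","side")};pickle.dump(a,open("cap2.pkl","wb"))
c=a["scene"]["color"][150:350,230:400,::-1];d=a["side"]["color"][130:350,240:425,::-1]
cv2.imwrite("pics/g2.png",cv2.convertScaleAbs(np.hstack([cv2.resize(c,(400,470)),cv2.resize(d,(400,470))]),alpha=1.3))
E
```

```text
t 12.02 grasp(fix mm) [  7.8  -0.8 107.4] open 0.0513 F [ 0.1 -0.7 -3. ] q [-0.32 -0.08 -0.44  1.23  0.61 -1.62]
turn needed deg(tool) [-0.   -0.15 -0.01]
TCP shift cm: now axes [ 1.34 -0.08  1.82] after turn [ 1.34 -0.08  1.82]
```

View pics/g2.png

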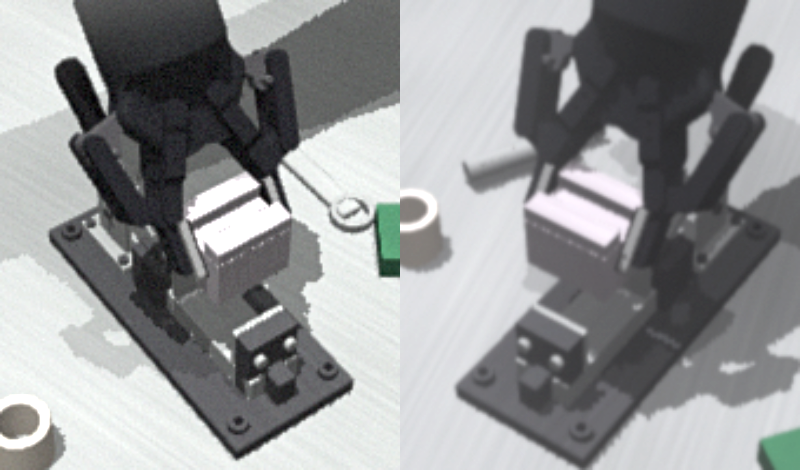

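The slot now faces up, with the bright rails either side of the slot at (225,200) and (250,225) in the left half. The block is held level above the open jaws. I'll lower it in stages.

```bash
python3 - <<'E'
from h import *
plan([6.6,0,60],35);plan([6.6,0,53],35)
E
```

```text
t 12.12 grasp(fix mm) [ 6.800e+00 -1.000e-01  1.085e+02] open 0.0512 F [ 1.  -0.7 -2.8] q [-0.31 -0.08 -0.43  1.23  0.6  -1.61]
turn needed deg(tool) [-0.03 -0.57  0.12]
TCP shift cm: now axes [ 2.88 -0.01  4.01] after turn [ 2.92 -0.02  3.98]
t 12.12 grasp(fix mm) [ 6.800e+00 -1.000e-01  1.085e+02] open 0.0512 F [ 1.  -0.7 -2.8] q [-0.31 -0.08 -0.43  1.23  0.6  -1.61]
turn needed deg(tool) [-0.03 -0.57  0.12]
TCP shift cm: now axes [ 3.28 -0.01  4.59] after turn [ 3.32 -0.02  4.56]
```

Request:
{"api": "step_arm", "payload": {"steps": [[0.6,0,0.8,0,-0.5,0,1],[0.6,0,0.8,0,0,0,1],[0.6,0,0.8,0,0,0,1],[0.6,0,0.8,0,0,0,1],[0.5,0,0.7,0,0,0,1],[0,0,0,0,0,0,1]]}}

```text
time: 12.62
tcp_pos: [0.5376, 0.0403, 0.1854]
tool_rot: [0.24, -0.575, 0.76, 0.182]
force: [-1.0, 0.6, -2.9]
opening: 0.0511
```

```bash
python3 - <<'E'
from h import *
plan([6.6,0,53],35)
E
```

```text
t 12.62 grasp(fix mm) [ 5.6 -1.5 58.6] open 0.0511 F [-1.   0.6 -2.9] q [-0.31 -0.02 -0.48  1.14  0.61 -1.62]
turn needed deg(tool) [0.16 0.09 0.17]
TCP shift cm: now axes [ 0.38 -0.11  0.4 ] after turn [ 0.37 -0.11  0.4 ]
```

Request:
{"api": "step_arm", "payload": {"steps": [[0.1,-0.1,0.12,0,0,0,1],[0.1,0,0.12,0,0,0,1],[0.06,0,0.08,0,0,0,1],[0,0,0,0,0,0,1]]}}

```text
time: 12.95
tcp_pos: [0.5397, 0.0391, 0.1842]
tool_rot: [0.242, -0.575, 0.76, 0.181]
force: [0.4, 0.1, -3.5]
opening: 0.0513
```

```bash
python3 - <<'E'
from h import *
plan([6.6,0,53],35)
E
```

```text
t 12.95 grasp(fix mm) [ 6.2  1.4 57.4] open 0.0513 F [ 0.4  0.1 -3.5] q [-0.31 -0.02 -0.48  1.13  0.61 -1.62]
turn needed deg(tool) [-0.05  0.12  0.27]
TCP shift cm: now axes [0.25 0.13 0.33] after turn [0.25 0.13 0.34]
```

Request:
{"api": "step_arm", "payload": {"steps": [[0.06,0,0.08,0,0,0,1],[0.06,0,0.08,0,0,0,1],[0,0,0,0,0,0,1]]}}

```text
time: 13.2
tcp_pos: [0.5395, 0.0391, 0.1819]
tool_rot: [0.241, -0.575, 0.76, 0.181]
force: [-0.2, 0.1, -2.1]
opening: 0.0519
```

```bash
python3 - <<'E'
from h import *
plan([6.6,0,53],35)
E
```

```text
t 13.2 grasp(fix mm) [ 6.2  1.1 55.1] open 0.0519 F [-0.2  0.1 -2.1] q [-0.31 -0.02 -0.48  1.13  0.61 -1.62]
turn needed deg(tool) [-0.03  0.12  0.26]
TCP shift cm: now axes [0.12 0.11 0.15] after turn [0.12 0.11 0.15]
```

Request:
{"api": "step_arm", "payload": {"steps": [[0.06,0,0.08,0,0,0,1],[0.06,0,0.08,0,0,0,1],[0,0,0,0,0,0,1]]}}

```text
time: 13.45
tcp_pos: [0.5397, 0.0389, 0.1809]
tool_rot: [0.242, -0.575, 0.76, 0.181]
force: [-4.6, -2.5, 7.6]
opening: 0.0516
```

```bash
python3 - <<'E'
from h import *
plan([6.6,0,53],35)
E
```

```text
t 13.45 grasp(fix mm) [ 6.2  1.4 54.2] open 0.0516 F [-4.6 -2.5  7.6] q [-0.32 -0.01 -0.48  1.13  0.61 -1.62]
turn needed deg(tool) [-0.04  0.17  0.24]
TCP shift cm: now axes [0.05 0.13 0.07] after turn [0.05 0.12 0.07]
```

Request:
{"api": "step_arm", "payload": {"steps": [[0.06,0,0.08,0,0,0,1],[0,0,0,0,0,0,1],[0,0,0,0,0,0,1]]}}

```text
time: 13.7
tcp_pos: [0.5397, 0.0389, 0.1808]
tool_rot: [0.242, -0.575, 0.76, 0.181]
force: [-11.2, -4.5, 16.9]
opening: 0.0514
```

```bash
python3 - <<'E'
from h import *
plan([6.6,0,53],35)
import cv2,pickle
a={n:robot.capture(n) for n in("scene","side")};pickle.dump(a,open("cap2.pkl","wb"))
c=a["scene"]["color"][200:350,250:380,::-1];d=a["side"]["color"][190:350,260:400,::-1]
cv2.imwrite("pics/g3.png",cv2.convertScaleAbs(np.hstack([cv2.resize(c,(400,460)),cv2.resize(d,(400,460))]),alpha=1.3))
E
```

```text
t 13.7 grasp(fix mm) [ 6.2  1.4 54.1] open 0.0514 F [-11.2  -4.5  16.9] q [-0.32 -0.01 -0.48  1.13  0.61 -1.62]
turn needed deg(tool) [-0.04  0.2   0.23]
TCP shift cm: now axes [0.04 0.13 0.07] after turn [0.04 0.13 0.07]
```

View pics/g3.png

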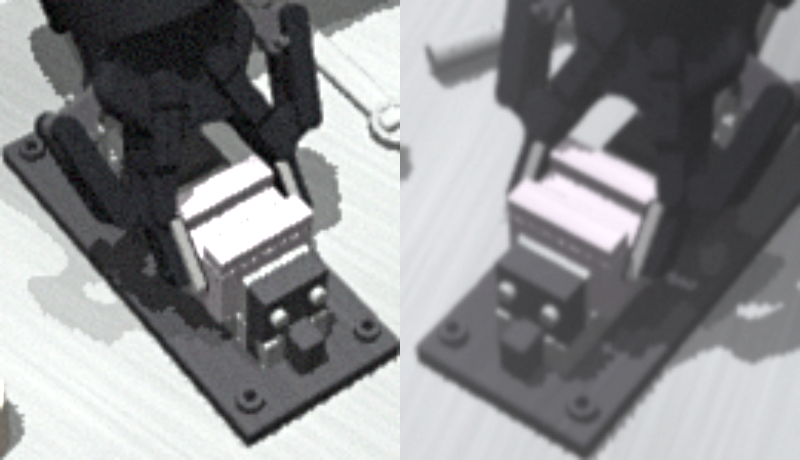

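The block rests on the bed right behind the fixed jaw, slot up with rails at (225,190) and (255,225). The extra 1 mm of downward command gave force and no motion. I'll release and retreat along the tool axis.

Request:
{"api": "step_arm", "payload": {"steps": [[0,0,0,0,0,0,0.3],[0,0,0,0,0,0,0],[0,0,0,0,0,0,0],[0,0,0,0,0,0,0],[0,0,-2,0,0,0,0],[0,0,-4,0,0,0,0],[0,0,-4,0,0,0,0],[0,0,-4,0,0,0,0]]}}

```text
time: 14.47
tcp_pos: [0.5166, -0.0388, 0.2946]
tool_rot: [0.241, -0.576, 0.76, 0.181]
force: [0.6, -0.2, -0.1]
opening: 0.0853
```

```bash
python3 - <<'E'
from h import *
plan([183,0,150],0)
E
```

```text
t 14.47 grasp(fix mm) [ 87.3   0.4 167.8] open 0.0853 F [ 0.6 -0.2 -0.1] q [-0.48 -0.1  -0.35  1.46  0.6  -1.82]
turn needed deg(tool) [-0.06 35.14  0.29]
TCP shift cm: now axes [-0.07  0.05 -1.22] after turn [ 0.64  0.05 -1.04]
```

Request:
{"api": "step_arm", "payload": {"steps": [[0,0,-1.2,0,7,0,0],[0,0,0,0,7,0,0],[0,0,0,0,7,0,0],[0,0,0,0,7,0,0],[0,0,0,0,7,0,0],[0,0,0,0,0,0,0]]}}

```text
time: 14.97
tcp_pos: [0.5155, -0.0443, 0.3037]
tool_rot: [-0.0, -0.604, 0.797, -0.003]
force: [0.1, 0.7, 0.2]
opening: 0.0853
```

```bash
python3 - <<'E'
from h import *
plan([182,0,91],0)
import cv2,pickle
s,p,r=pose();c=robot.capture("wrist");pickle.dump((p,r.as_matrix(),c),open("w3.pkl","wb"))
a=robot.capture("side")["color"][140:350,250:430,::-1]
cv2.imwrite("pics/w3.png",np.hstack([cv2.resize(c["color"][:,:,::-1],(400,300)),cv2.resize(a,(350,300))]))
E
```

```text
t 14.97 grasp(fix mm) [182.7   1.6 148.7] open 0.0853 F [0.1 0.7 0.2] q [-0.34 -0.15 -0.33  1.38 -0.   -1.63]
turn needed deg(tool) [-0.24 -0.21  0.29]
TCP shift cm: now axes [-0.04  0.12  5.77] after turn [-0.01  0.1   5.77]
```

View pics/w3.png

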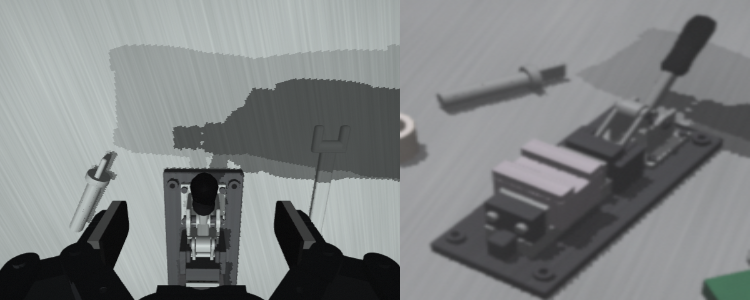

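The side view shows the block flat on the bed, slot up, and let go. The handle is still back. In the wrist view the knob is at (203,190), centred between the fingers.

```bash
python3 - <<'E'
from h import *
import pickle
w=pickle.load(open("w3.pkl","rb"))
for uv in [(325,281),(325,304),(325,336)]: print(uv,cast(w,uv,.1).round(1),cast(w,uv,.09).round(1))
E
```

```text
(325, 281) [186.1   0.8 100. ] [181.4   0.7  90. ]
(325, 304) [174.2   0.7 100. ] [168.9   0.6  90. ]
(325, 336) [156.9   0.6 100. ] [150.6   0.5  90. ]
```

Request:
{"api": "step_arm", "payload": {"steps": [[0,0.1,2,0,0,0,0.2],[0,0,2,0,0,0,0.3],[0,0,1.6,0,0,0,0.3],[0,0,0,0,0,0,0.3]]}}

```text
time: 15.4
tcp_pos: [0.5132, -0.0445, 0.2436]
tool_rot: [0.002, -0.603, 0.798, 0.003]
force: [-0.5, 1.5, -0.0]
opening: 0.06
```

Request:
{"api": "step_arm", "payload": {"steps": [[0,0,0,0,0,0,1],[0,0,0,0,0,0,1],[0,0,0,0,0,0,1],[0,0,0,0,0,0,1],[0,0,0,0,0,0,1],[0,0,0,0,0,0,1]]}}

```text
time: 15.9
tcp_pos: [0.514, -0.045, 0.2482]
tool_rot: [0.001, -0.603, 0.798, -0.0]
force: [-9.6, -2.2, 4.4]
opening: 0.0189
```

```bash
python3 - <<'E'
from h import *
plan([182,0,91],0)
E
```

```text
t 15.9 grasp(fix mm) [183.    0.   93.2] open 0.0189 F [-9.6 -2.2  4.4] q [-0.34 -0.12 -0.41  1.28  0.   -1.64]
turn needed deg(tool) [-0.09  0.06  0.18]
TCP shift cm: now axes [-0.12 -0.02  0.22] after turn [-0.12 -0.02  0.22]
```

```bash
python3 - <<'E'
import numpy as np
f=np.r_[np.arange(.97,-.14,-.1),-.2,-.25];x=85*np.sin(f);z=85*np.cos(f)
for a,b,c in zip(f[1:],np.diff(x),-np.diff(z)):print(round(a,2),round(b/10,2),round(c/10,2))
E
```

```text
0.87 -0.51 -0.68
0.77 -0.58 -0.62
0.67 -0.64 -0.56
0.57 -0.69 -0.49
0.47 -0.74 -0.42
0.37 -0.78 -0.35
0.27 -0.81 -0.27
0.17 -0.83 -0.19
0.07 -0.84 -0.1
-0.03 -0.85 -0.02
-0.13 -0.85 0.07
-0.2 -0.59 0.1
-0.25 -0.41 0.09
```

Request:
{"api": "step_arm", "payload": {"steps": [[-0.51,-0.05,-0.68,0,0,0,1],[-0.58,0,-0.62,0,0,0,1],[-0.64,0,-0.56,0,0,0,1],[-0.69,0,-0.49,0,0,0,1],[-0.74,0,-0.42,0,0,0,1],[-0.78,0,-0.35,0,0,0,1],[0,0,0,0,0,0,1]]}}

```text
time: 16.48
tcp_pos: [0.5255, -0.0052, 0.2777]
tool_rot: [0.001, -0.604, 0.797, 0.001]
force: [-1.0, 5.2, -21.2]
opening: 0.0188
```

```bash
python3 - <<'E'
from h import *
plan([112+85*np.sin(.37),0,45+85*np.cos(.37)],0)
E
```

```text
t 16.48 grasp(fix mm) [141.4  -0.  122.7] open 0.0188 F [ -1.    5.2 -21.2] q [-0.26 -0.11 -0.35  1.33  0.   -1.56]
turn needed deg(tool) [-0.05  0.16  0.28]
TCP shift cm: now axes [ 0.09 -0.02 -0.15] after turn [ 0.09 -0.02 -0.15]
```

Request:
{"api": "step_arm", "payload": {"steps": [[-0.81,0,-0.12,0,0,0,1],[-0.83,0,-0.09,0,0,0,1],[-0.84,0,-0.1,0,0,0,1],[-0.85,0,-0.02,0,0,0,1],[-0.85,0,0.07,0,0,0,1],[0,0,0,0,0,0,1]]}}

```text
time: 16.98
tcp_pos: [0.5368, 0.0343, 0.2813]
tool_rot: [0.001, -0.603, 0.797, -0.001]
force: [-6.0, -1.1, -11.9]
opening: 0.0183
```

```bash
python3 - <<'E'
from h import *
plan([112+83*np.sin(-.2),0,45+83*np.cos(-.2)],0)
E
```

```text
t 16.98 grasp(fix mm) [1.007e+02 1.000e-01 1.263e+02] open 0.0183 F [ -6.   -1.1 -11.9] q [-0.18 -0.07 -0.31  1.34 -0.   -1.47]
turn needed deg(tool) [-0.1   0.01  0.22]
TCP shift cm: now axes [-0.52 -0.02 -0.01] after turn [-0.52 -0.02 -0.01]
```

Request:
{"api": "step_arm", "payload": {"steps": [[-0.4,0,0.05,0,0,0,1],[-0.3,0,0.05,0,0,0,1],[0,0,0,0,0,0,1],[0,0,0,0,0,0,1]]}}

```text
time: 17.32
tcp_pos: [0.5382, 0.0386, 0.2807]
tool_rot: [-0.002, -0.602, 0.798, -0.002]
force: [-13.8, -14.8, -8.2]
opening: 0.0186
```

```bash
python3 - <<'E'
from h import *
plan([112+83*np.sin(-.2),0,45+83*np.cos(-.2)],0)
E
```

```text
t 17.32 grasp(fix mm) [ 97.1   0.2 125.7] open 0.0186 F [-13.8 -14.8  -8.2] q [-0.17 -0.07 -0.3   1.34 -0.01 -1.46]
turn needed deg(tool) [-0.08 -0.32  0.09]
TCP shift cm: now axes [-0.07 -0.01 -0.07] after turn [-0.07 -0.01 -0.07]
```

Request:
{"api": "step_arm", "payload": {"steps": [[-0.1,0,0,0,0,0,1],[0,0,0,0,0,0,0.4],[0,0,0,0,0,0,0],[0,0,0,0,0,0,0],[0,0,0,0,0,0,0],[0,0,-4,0,0,0,0],[0,0,-4,0,0,0,0],[0,0,-4,0,0,0,0]]}}

```text
time: 17.98
tcp_pos: [0.5386, 0.0411, 0.4023]
tool_rot: [0.002, -0.603, 0.798, -0.001]
force: [1.9, 0.6, 0.0]
opening: 0.0853
```

Request:
{"api": "step_arm", "payload": {"steps": [[0,0,-2,0,0,0,0],[3.9,0,0,0,0,0,0],[3.9,0,0,0,0,0,0],[3.9,0,0,0,0,0,0],[3.9,0,0,0,0,0,0],[3.9,0,0,0,0,0,0],[0,0,0,0,0,0,0],[0,0,0,0,0,0,0]]}}

```text
time: 18.65
tcp_pos: [0.4853, -0.1486, 0.4206]
tool_rot: [0.002, -0.602, 0.799, -0.001]
force: [0.1, 0.4, -0.1]
opening: 0.0853
```

```bash
python3 - <<'E'
from h import *
plan()
import cv2,pickle
a={n:robot.capture(n) for n in("scene","side")};pickle.dump(a,open("cap3.pkl","wb"))
a0=a["scene"]["color"][180:350,240:390,::-1];b=a["side"]["color"][160:350,260:425,::-1]
f=lambda i:cv2.resize(i,(400,455),interpolation=cv2.INTER_CUBIC)
cv2.imwrite("pics/end.png",cv2.convertScaleAbs(np.hstack([f(a0),f(b)]),alpha=1.5,beta=10))
E
```

```text
t 18.65 grasp(fix mm) [290.5   1.5 265.6] open 0.0853 F [ 0.1  0.4 -0.1] q [-0.56 -0.18 -0.15  1.6   0.   -1.85]
turn needed deg(tool) [-0.27  0.1  -0.01]
```

View pics/end.png

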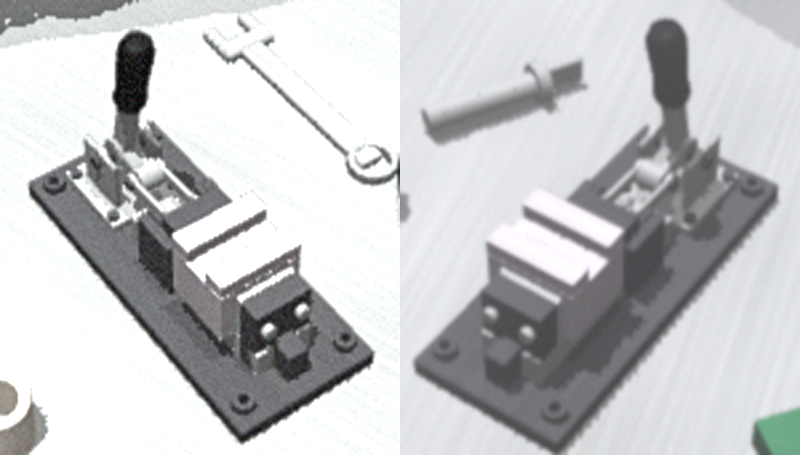

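The final view shows the handle upright at the same pixels as at the start: knob (134,40) left half and (665,30) right half. The block is between the jaws, slot up. A numeric check of height and offset against the first pictures follows.

```bash
python3 - <<'E'
import pickle,cv2,numpy as np
from h import P
from fit import proj,W
a=pickle.load(open("cap0.pkl","rb"));b=pickle.load(open("cap3.pkl","rb"))
for n,(u0,v0,u1,v1) in {"scene":(300,245,360,300),"side":(285,235,365,290)}.items():
    for t,d in(("start",a),("end",b)):
        g=cv2.cvtColor(d[n]["color"],cv2.COLOR_RGB2GRAY);m=(g>110 if n=="side" else g>150).astype(np.uint8)[v0:v1,u0:u1]
        k,l,s,_=cv2.connectedComponentsWithStats(m);p=np.concatenate([np.argwhere(l==i) for i in range(1,k) if s[i,4]>60])[:,::-1]+[u0,v0]
        e=lambda w:p[np.argmax(p@w)].tolist()
        print(n,t,"L",e([-1,0]),"R",e([1,0]),"T",e([0,-1]),"B",e([0,1]),[s[i,4] for i in range(1,k)])
    print(n,"model",[proj(n,W(P,x,y,.074)).round(1).tolist() for x,y in((-.022,.026),(-.022,-.026),(.022,-.026),(.022,.026))])
g=lambda d,n:cv2.cvtColor(d[n]["color"],cv2.COLOR_RGB2GRAY)[160:235,280:390] if n=="side" else cv2.cvtColor(d[n]["color"],cv2.COLOR_RGB2GRAY)[185:240,275:305]
for n in a:
    if n!="wrist": print(n,"handle diff",cv2.absdiff(g(a,n),g(b,n)).mean())
c=np.hstack([cv2.resize(d["side"]["color"][225:310,285:370,::-1],(400,400),interpolation=cv2.INTER_CUBIC) for d in(a,b)])
cv2.imwrite("pics/cmp.png",cv2.convertScaleAbs(c,alpha=1.3))
E
```

```text
scene start L [307, 266] R [359, 245] T [318, 245] B [330, 292] [np.int32(14), np.int32(1479), np.int32(18), np.int32(1), np.int32(1), np.int32(6), np.int32(11)]
scene end L [305, 267] R [359, 245] T [318, 245] B [359, 288] [np.int32(16), np.int32(1460), np.int32(22), np.int32(1), np.int32(1), np.int32(46), np.int32(6)]
scene model [[323.3, 287.0], [353.7, 269.9], [334.7, 250.7], [304.8, 266.7]]
side start L [285, 235] R [364, 241] T [285, 235] B [285, 289] [np.int32(2277), np.int32(14), np.int32(71), np.int32(3)]
side end L [285, 235] R [364, 240] T [285, 235] B [285, 289] [np.int32(2053), np.int32(16), np.int32(77), np.int32(79), np.int32(4)]
side model [[296.8, 261.4], [333.0, 280.5], [354.3, 257.2], [318.6, 239.4]]
scene handle diff 6.792121212121212
side handle diff 3.0425454545454547
```

View pics/cmp.png

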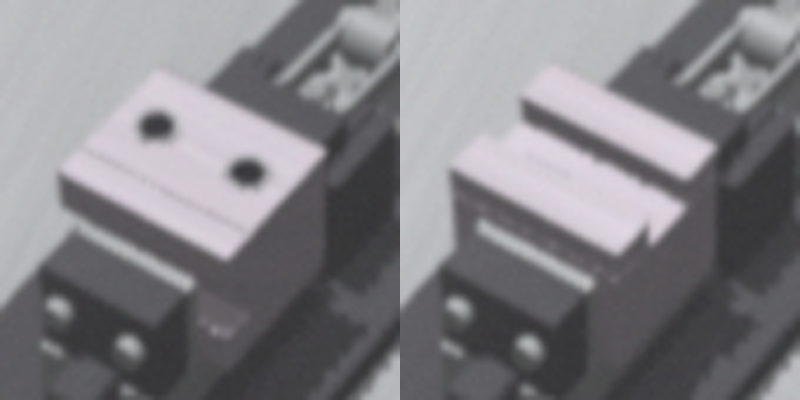

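The corners all moved by about (-1.7,-1.1) px. That is a pure 2.5 mm shift along the jaws with height unchanged, well inside tolerance. I'll hand the job in.

```bash
python3 -c "
from bench import robot
print(robot.sign_off(), robot.state()['time'])"
```

```text
the job is handed in; nothing more can be done
the job is handed in; nothing more can be done
```

The block is back in the fixture with its slotted face up and the toggle locked, and the job is handed in. The robot clock stood at about 19 s of the 61 s allowed. There is no verdict from the system, so the result rests on my own checks below.

**What I did:** I swung the toggle handle back to about 1.18 rad. I gripped the block by its ends with the tool tilted, lifted it about 60 mm, and gave it a quarter turn about the jaw direction. I then lowered it until it rested on the bed while still held, and let go. Last, I swung the handle over centre until it met its stop, opened the fingers and moved the arm clear.

**Last checks:**
- **Block position:** against the start pictures, the block's top corners sit at the same height. They are shifted about 2.5 mm along the jaws, inside the 10 mm limit.
- **Slot:** it is up and runs along the jaws.
- **Toggle:** the handle stands where it did when first locked, judged by eye in both cameras.
- **Contact:** the gripper is open and the tool reads no outside force.

**Not confirmed or in disagreement:**
- The clamp force can't be measured directly. I take it from the handle resting on its stop.
- My bright-pixel outline comparison was spoiled by the counter background, so I read the corner positions by eye from the close crop.
- The cameras disagreed on the fixture's angle by about 0.5°; I used a value in between.
- I made no separate check of the bystander parts. None was touched knowingly, and the tools visible in the last picture look unmoved.

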